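# Plug the sample pots in the pedal press

## Robot

A 6-joint arm with a two-finger parallel gripper is mounted at the origin on the work surface. World frame = base frame: x ahead of the robot, y to its left, z up, the work surface at z = 0. Lengths are in m, angles in degrees, forces in N, time in s.
With the tool pointing down it reaches from about 0.375 to 0.9 m from the base axis. Payload 3.1 kg.
Tool frame: the origin (TCP) lies on the centre line of the jaws, within the pads' length; the fingertips stand 25 mm ahead of it and the grasp point (between the pads) lies 6 mm ahead of it; z points along the fingers, y is the line along which they close (so a half turn about z gives the same grasp; the last joint's range is limited). The gripper opens to 87 mm and grips with 3 to 60 N. Pads are 19 mm wide; open, the fingers measure 117 mm over their backs; the gripper's body (75 mm by 190 mm) begins 51 mm behind the grasp point.
Start: joints at [-10.227, 30.224, 82.088, -0, 67.689, -10.227], TCP at [0.625, 0, 0.248] pointing down, gripper open.
Joint ranges: [-176.69, 176.69], [-43.24, 126.21], [12.49, 139.97], [-82, 262], [0, 151.66], [-163.58, 163.58]. Speed limits (degrees/s): [159.86, 159.86, 180, 180, 180, 180].

## Interface

Orientations are given as a 3x3 rotation matrix whose columns are the frame's x, y, z axes.
In Python, from rig import * gives the robot as it stands.
- The arm moves only by the tool step_arm, never from a script. Its argument "steps" is a list of rows, each a list of 7 numbers: the shift along the tool's x, y, z normalised to -1 to 1, where 1 is 0.3 m, then the turn, a rotation vector about the tool's x, y, z normalised to -1 to 1, where 1 is 45 degrees, then the gripper's target within -1 to 1 (shut at 1, half-way at 0, fully open at -1). A call has 1 to 8 rows; each row is the pose to reach, as a shift and turn from the pose commanded when the call began, along the tool's axes at that moment; what a row does not reach only later rows make up. A row lasts 1/12 s, in which the tool goes at most 41.7 mm and 7.16 degrees, less where a joint would pass 70% of its speed; a pose out of reach is approached as far as the arm can. A call with a number of a shift or a turn outside -1 to 1 is refused whole. A call with a gripper value outside its range is refused whole. The fingers move at their own pace and stop on an object; the grip force is fixed at half the most. Time passes only in rows, so rows that repeat a pose let the fingers close. It gives the time, the measured TCP pose, the force, the opening and the grip force at its end, in the units of the state.
- read_state(): the state, without advancing time (a new reading comes with each control period).
- capture(name): name is "scene" or "side" or "wrist"; returns a dict with "image" (420x560x3 uint8, red, green, blue), "vertical_fov" (degrees; the focal length in pixels is half the picture's height over the tangent of half this angle, whatever the lens; pixels are square), "cx", "cy" (the principal point, pixels), "world_from_camera" (4x4, takes a point from camera to world coordinates); the wrist camera has in their place "T_tool_cam" (4x4, takes a point from camera to tool coordinates, whose origin is the TCP and whose axes are the flange's). Camera axes: x right, y down, z forward; pixel columns grow to the right and rows downward; lengths in m; the calibration is good to about 2 mm. A picture is of the moment at which its call begins: read the wrist's pose just before it. There is no depth.
- hand_in(): hands the job in; it is judged then, once.
The state is a dict: "time_s": time; "joint_positions": joint angles; "qvel": joint speeds; "tau": joint torques, N m; "position": TCP position; "tcp_rot": TCP orientation; "force": force on the tool from outside, world axes, zero at the start; "moment": the same for the moment, N m; "opening": opening from 0.0 (shut) to 1.0 (fully open); "grasp_force": force on a finger pad.
Only numpy, scipy, OpenCV 4.12 (cv2) and the standard library are available. Lean on these libraries where they do the work, as an engineer would, in place of code of your own. Each camera call takes 0.05 s, during which the arm holds its last target. There are 200 camera calls.

## Task

Take the small cardboard box that was left in the press's carriage and stand it on the green mat, then stand all the white pots in the carriage and slide it fully home under the press. Push the red pedal down to its stop so that the press drives every blue plug in (do not push the plugs in by hand), let the pedal come up, draw the carriage fully out again and stand the pots upright in the orange tray. Leave the amber jar, the tube rack and the tape where they are.

Things in the scene. Friction and masses are not known exactly. Their poses are not given: they have to be found in the camera images.
- press: pedal press, fixed, white with a blue cross-beam. Origin on the bench under the ram's middle; x points from the loading side (robot's side) to the ram, y left to the pedal, z up. Columns 40 x 18 mm at y = +-106 mm; beam on them from z 120 to 160 mm, 44 mm deep. Base 8 mm thick, x -190 to +80 mm.
- pedal (a joint): red spring pedal left of the press: 0 = up (rest), 0.32 rad = on its stop; springs back by itself. Hinge along the press's y at x +20, y +160, z 85 mm of the press; pad 52 (x) by 44 by 14 mm, 150 mm from the hinge towards the robot, sinks 47 mm (and shifts 8 mm to +x). Force at the pad 3 N at first, 6 N at the stop, plus 2 N per plug being pressed.
- pedal_pad (a point): centre of the top face of the pedal's red pad, 85 mm over the bench when up, 38 mm when down.
- ram_face (a point): centre of the underside of the ram, a steel plate 46 (x) by 176 (y) mm, 78 mm over the bench at rest; the pedal drives it straight down 20 mm.
- carriage (a joint): aluminium carriage of the press, slides along the press's x axis. 0 m = fully out (loading place), 0.130 m = fully home under the ram. Stays where it is left; slides with about 2 N.
- carriage_floor (a point): centre of the carriage's inner floor, 14 mm over the bench; its axes are the press's. The trough is 44 mm (x) by 172 mm (y) inside, with a lip 6 mm thick and 8 mm high above the floor: room for three pots side by side along y (for example at -60, 0 and +60 mm).
- carriage_grip (a point): centre of the top of the carriage's black upright handle tab, 20 mm (x) by 14 mm (y), standing from 14 to 56 mm over the bench, 80 mm from the carriage's middle towards the robot. Pinch it across its 14 mm, or push it.
- carton: small cardboard box with a red band, 38 (x) by 50 (y) by 52 mm high, 80 g; left standing in the carriage at the start. Origin at the centre of its underside, z up.
- mat: green square mat 90 x 90 mm, 3 mm thick, fixed on the bench; origin on the bench under its centre.
- tray: orange open tray for finished pots, fixed, 165 (x) by 135 (y) mm outside, 22 mm high, walls 4 mm, floor 4 mm; origin under its centre.
- tray_in (a point): centre of the tray's inner floor; axes as the tray's.
- bottle: amber reagent jar with a blue cap, 64 mm across, 95 mm tall, origin under its centre: bystander.
- tuberack: red tube rack with capped tubes, 60 x 100 mm, 90 mm tall, origin under its centre: bystander.
- tape: roll of tape lying flat, 80 mm across, 20 mm high, origin under its centre: bystander.
- pot1: sample pot, white with a yellow band, upright cylinder 36 mm in diameter, its body 42 mm tall, with a blue plug 26 mm in diameter standing 9 mm proud on top; 70 g. Origin at the centre of its underside, z up. Grip it by the white body. One of the pots may be absent.
- plug1 (a joint): how far the plug of pot1 has been pushed into the pot: 0 = standing 9 mm proud, 0.008 m = fully in (1 mm proud). It takes about 5 N to move and stays where it is; the press pushes it in to about 0.0075.
- pot2: sample pot, white with a yellow band, upright cylinder 36 mm in diameter, its body 42 mm tall, with a blue plug 26 mm in diameter standing 9 mm proud on top; 70 g. Origin at the centre of its underside, z up. Grip it by the white body. One of the pots may be absent.
- plug2 (a joint): how far the plug of pot2 has been pushed into the pot: 0 = standing 9 mm proud, 0.008 m = fully in (1 mm proud). It takes about 5 N to move and stays where it is; the press pushes it in to about 0.0075.
- pot3: sample pot, white with a yellow band, upright cylinder 36 mm in diameter, its body 42 mm tall, with a blue plug 26 mm in diameter standing 9 mm proud on top; 70 g. Origin at the centre of its underside, z up. Grip it by the white body. One of the pots may be absent.
- plug3 (a joint): how far the plug of pot3 has been pushed into the pot: 0 = standing 9 mm proud, 0.008 m = fully in (1 mm proud). It takes about 5 N to move and stays where it is; the press pushes it in to about 0.0075.
There are look-alikes about, which are no part of the job. Several things have the shape of the carton; the one meant has the colours described above.

How it is judged:
By the outcome, as a careful person would: the job done as asked, in the order asked, and still so for the second after the job is handed in, with the robot touching nothing.
Of pot1, pot2, pot3 only 2 to 3 are there at a start; the rules pass over those that are not, and their reading is None.
At some moment in a run one of carton, pot1, pot2, pot3 may be knocked a few centimetres aside while the robot is not near it.
Once in a run the grip may slacken for a moment while it holds something.
It also fails if it takes over 210 s, if anything falls off the work surface, if the arm or the gripper's body presses on something with over 40 N, if the wrist force passes 120 N, or if a joint passes its speed limit or range.

## Working session

There is one attempt and no reset: what is moved stays moved. The work goes in short steps, Python scripts to look and compute and a tool call to move; the robot and the scene stay as the last step left them, time stands still between calls to the robot, and variables do not carry over. Pictures are saved under pics/ and viewed, at most 14 in all, crops included, and the job is handed in when it is done.

Besides the shell and the picture viewer there is one more tool, called after "Emit:" by a JSON object that holds its "fn" and its "kwargs". step_arm: Moves the arm, as the interface text tells. Scaled input: -1 to 1 covers 0.3 m each way for a shift and 45 degrees each way for a turn. Its arguments: {"type":"object","properties":{"steps":{"type":"array"}},"required":["steps"]}

```bash
ls; mkdir -p pics; cat > h.py <<'E'
from rig import *
import numpy as np, cv2
def cap(n,save=None):
    s=read_state(); c=capture(n); im=c["image"]
    c["f"]=im.shape[0]/2/np.tan(np.radians(c["vertical_fov"])/2)
    if "world_from_camera" in c: T=np.array(c["world_from_camera"])
    else:
        W=np.eye(4); W[:3,:3]=s["tcp_rot"]; W[:3,3]=s["position"]; T=W@np.array(c["T_tool_cam"])
    c["T"]=T
    if save: cv2.imwrite("pics/"+save,im[:,:,::-1])
    return c
def ray(c,u,v,z):
    d=c["T"][:3,:3]@np.array([(u-c["cx"])/c["f"],(v-c["cy"])/c["f"],1]); o=c["T"][:3,3]
    return o+d*(z-o[2])/d[2]
def proj(c,p):
    q=np.linalg.inv(c["T"])@np.r_[p,1]; return c["f"]*q[:2]/q[2]+[c["cx"],c["cy"]]
def blobs(c,lo,hi,amin=40):
    hsv=cv2.cvtColor(c["image"],cv2.COLOR_RGB2HSV); m=cv2.inRange(hsv,np.array(lo),np.array(hi))
    n,l,st,ce=cv2.connectedComponentsWithStats(m)
    return [(st[i][:4].tolist(),int(st[i][4]),ce[i].round(1).tolist()) for i in range(1,n) if st[i][4]>=amin],l
E
python3 - <<'E'
from h import *
for n in ["scene","side","wrist"]:
    c=cap(n,n+"0.png"); print(n,c["T"].round(3).tolist(),c["f"],c["cx"],c["cy"])
s=read_state(); print(s["position"],np.round(s["tcp_rot"],3).tolist(),s["opening"])
E
```

```text
pics
scene [[-0.455, 0.495, -0.74, 1.664], [0.89, 0.232, -0.392, 0.598], [-0.022, -0.837, -0.546, 0.896], [0.0, 0.0, 0.0, 1.0]] 497.2195150746863 275.7084200624996 206.390321932564
side [[0.925, -0.249, 0.286, 0.225], [-0.379, -0.635, 0.673, -0.745], [0.015, -0.731, -0.682, 0.881], [0.0, 0.0, 0.0, 1.0]] 462.85883672583867 275.63268989401746 204.44528712649327
wrist [[1.0, 0.0, -0.002, 0.625], [-0.0, -0.955, -0.297, 0.082], [-0.002, 0.297, -0.955, 0.385], [0.0, 0.0, 0.0, 1.0]] 324.3972434409322 277.83325079299897 203.35912864220217
[6.24489721e-01 1.00602274e-04 2.46812637e-01] [[-0.0, 1.0, -0.002], [1.0, 0.0, 0.0], [0.0, -0.002, -1.0]] 1.00070048335264
```

View pics/scene0.png

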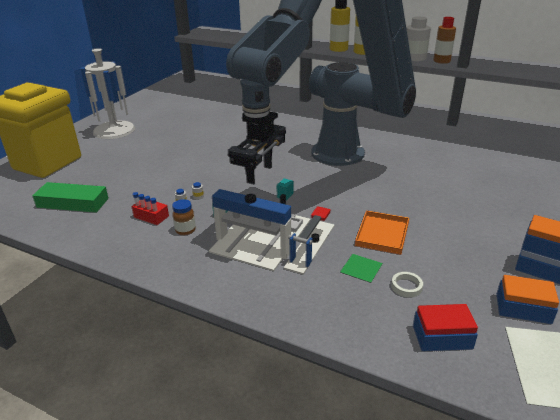

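View pics/side0.png

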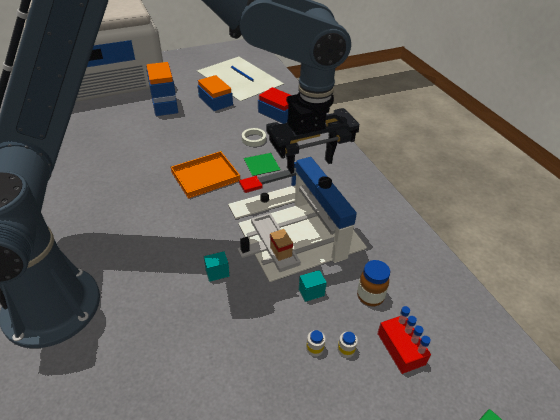

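View pics/wrist0.png

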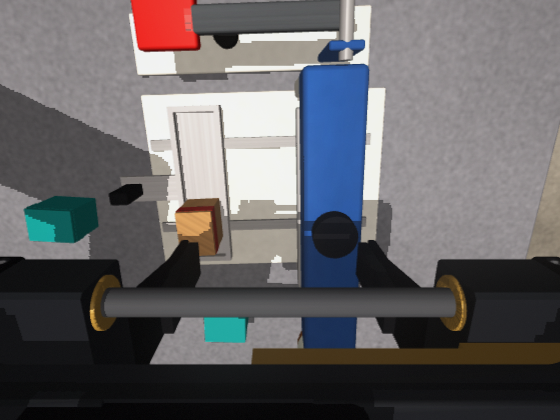

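The scene view shows the orange tray at (383,232), mat (361,267), press (260,215) and jar (183,217). The side view shows the carton in the carriage (281,243), the handle tab (244,244), and two pots at (316,340) and (348,343). The teal blocks are look-alikes. In the wrist view the carton is at (200,225) and the tab at (127,192).

```bash
python3 - <<'E'
from h import *
S,C,W=cap("side"),cap("scene"),cap("wrist")
for nm,lo,hi,z in [("orange tray",(8,180,120),(18,255,255),.015),("green",(50,120,60),(75,255,255),.003),("blue",(104,150,60),(125,255,255),.05),("red",(0,200,100),(4,255,255),.085)]:
  for k,c in (("S",S),("C",C),("W",W)):
    b,l=blobs(c,lo,hi)
    for bb in b:
      m=(l==l[int(bb[2][1]),int(bb[2][0])]).astype(np.uint8)
      pts=np.argwhere(m)[:,::-1].astype(np.float32)
      p=np.array([ray(c,u,v,z)[:2] for u,v in cv2.boxPoints(cv2.minAreaRect(pts))])
      if bb[1]<6000 : print(nm,k,bb,ray(c,*bb[2],z)[:2].round(3), p.round(3).tolist() if nm[0] in "og" else "")
# press from wrist: mostly white pixels lines
for (u,v,z) in [(142,95,.008),(384,88,.008),(302,68,.16),(367,68,.16),(303,348,.16),(357,348,.16),(168,108,.022),(218,106,.022),(231,258,.022),(126,190,.056)]: print((u,v),ray(W,u,v,z).round(4))
im=cv2.imread("pics/wrist0.png")[80:270,100:400]; cv2.imwrite("pics/w0c.png",cv2.resize(im,None,fx=2.5,fy=2.5,interpolation=2))
E
```

```text
orange tray S ([147, 62, 25, 19], 379, [158.8, 71.0]) [0.452 0.99 ] [[0.419, 1.07], [0.51, 1.06], [0.484, 0.909], [0.398, 0.92]]
orange tray S ([198, 75, 33, 19], 340, [214.0, 84.3]) [0.624 0.811] [[0.577, 0.865], [0.647, 0.944], [0.672, 0.759], [0.605, 0.692]]
orange tray S ([171, 152, 69, 41], 1389, [204.5, 173.5]) [0.444 0.309] [[0.359, 0.38], [0.557, 0.395], [0.534, 0.248], [0.351, 0.24]]
orange tray C ([356, 211, 53, 38], 1265, [382.3, 231.3]) [0.456 0.317] [[0.532, 0.26], [0.37, 0.222], [0.355, 0.369], [0.514, 0.394]]
orange tray C ([529, 215, 31, 23], 446, [545.4, 225.6]) [0.221 0.747] [[0.258, 0.704], [0.168, 0.71], [0.179, 0.794], [0.266, 0.785]]
orange tray C ([504, 275, 55, 28], 1039, [530.2, 288.4]) [0.535 0.727] [[0.588, 0.664], [0.505, 0.662], [0.48, 0.796], [0.562, 0.791]]
green S ([244, 153, 36, 23], 532, [261.4, 163.8]) [0.622 0.306] [[0.582, 0.354], [0.687, 0.349], [0.663, 0.259], [0.563, 0.266]]
green S ([480, 409, 22, 11], 129, [489.9, 415.8]) [ 0.749 -0.565] [[0.727, -0.563], [0.74, -0.548], [0.777, -0.563], [0.764, -0.578]]
green C ([33, 182, 75, 30], 1734, [70.
[... 2227 characters left out ...]
7, [250.4, 183.6]) [0.528 0.139] 
red S ([381, 317, 50, 57], 1168, [404.7, 344.4]) [ 0.641 -0.413] 
red C ([150, 202, 18, 20], 124, [159.9, 211.0]) [ 0.733 -0.284] 
red C ([312, 207, 18, 11], 119, [321.3, 211.7]) [0.534 0.15 ] 
red C ([419, 304, 58, 27], 1208, [446.8, 316.8]) [0.802 0.561] 
red W ([131, 0, 67, 51], 2635, [161.1, 25.2]) [0.528 0.143] 
(142, 95) [0.4745 0.0893 0.008 ]
(384, 88) [0.7408 0.0965 0.008 ]
(302, 68) [0.6401 0.1026 0.16  ]
(367, 68) [0.682  0.1026 0.16  ]
(303, 348) [ 0.6458 -0.1166  0.16  ]
(357, 348) [ 0.6914 -0.1166  0.16  ]
(168, 108) [0.5063 0.0757 0.022 ]
(218, 106) [0.5602 0.0778 0.022 ]
(231, 258) [ 0.5664 -0.1025  0.022 ]
(126, 190) [ 0.4649 -0.0064  0.056 ]
```

View pics/w0c.png

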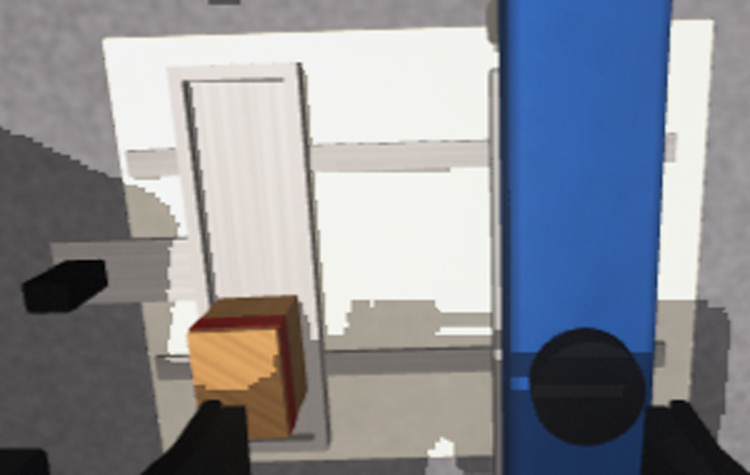

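```bash
python3 - <<'E'
from h import *
W=cap("wrist")
for u,v in [(0,0),(190,333),(277,343),(193,438),(288,440),(236,386)]:
  if u: print(u,v,ray(W,100+u/2.5,80+v/2.5,.066).round(4))
print(read_state()["position"])
S=cap("side");C=cap("scene")
# two-view for mid tray & mat: reproject
p=np.array([.534,-.017,.014]);print(proj(S,p),proj(W,p))
E
```

```text
190 333 [ 0.5185 -0.0287  0.066 ]
277 343 [ 0.5545 -0.0331  0.066 ]
193 438 [ 0.5153 -0.0769  0.066 ]
288 440 [ 0.5565 -0.0779  0.066 ]
236 386 [ 0.5358 -0.0525  0.066 ]
[6.24850236e-01 3.40537953e-05 2.47327944e-01]
[274.429837   241.80341815] [201.35158767 189.51927774]
```

Emit:
{"fn": "step_arm", "kwargs": {"steps": [[-0.18, -0.3, 0, 0, 0, 0, -1], [-0.18, -0.3, 0, 0, 0, 0, -1], [-0.18, -0.3, 0, 0, 0, 0, -1], [-0.18, -0.3, 0.2, 0, 0, 0, -1], [-0.18, -0.3, 0.4, 0, 0, 0, -1], [-0.18, -0.3, 0.55, 0, 0, 0, -1], [-0.18, -0.3, 0.65, 0, 0, 0, -1], [-0.18, -0.3, 0.653, 0, 0, 0, -1]]}}

```text
time_s: 1.12
position: [0.5339, -0.0538, 0.049]
tcp_rot: [[0.0, 1.0, -0.002], [1.0, -0.0, 0.001], [0.001, -0.002, -1.0]]
force: [-0.9, -0.7, 0.1]
opening: 1.002
grasp_force: 0.0
```

Emit:
{"fn": "step_arm", "kwargs": {"steps": [[0, 0, 0, 0, 0, 0, 1], [0, 0, 0, 0, 0, 0, 1], [0, 0, 0, 0, 0, 0, 1], [0, 0, 0, 0, 0, 0, 1], [0, 0, 0, 0, 0, 0, 1], [0, 0, 0, 0, 0, 0, 1], [0, 0, -0.05, 0, 0, 0, 1], [0, 0, -0.1, 0, 0, 0, 1]]}}

```text
time_s: 1.78
position: [0.5347, -0.0538, 0.0825]
tcp_rot: [[-0.0, 1.0, -0.0], [1.0, 0.0, 0.0], [0.0, -0.0, -1.0]]
force: [0.6, 0.5, -0.9]
opening: 0.479
grasp_force: 0.2
```

Emit:
{"fn": "step_arm", "kwargs": {"steps": [[0, 0, 0.1, 0, 0, 0, 0], [0, 0, 0.1, 0, 0, 0, 0.2], [0, 0, 0.1, 0, 0, 0, 1], [0, 0, 0.1, 0, 0, 0, 1], [0, 0, 0.1, 0, 0, 0, 1], [0, 0, 0.1, 0, 0, 0, 1], [0, 0, 0.1, 0, 0, 0, 1], [0, 0, 0.1, 0, 0, 0, 1]]}}

```text
time_s: 2.45
position: [0.5351, -0.054, 0.0519]
tcp_rot: [[-0.0, 1.0, 0.0], [1.0, 0.0, -0.0], [-0.0, 0.0, -1.0]]
force: [0.1, 0.4, -0.4]
opening: 0.434
grasp_force: 30.0
```

```bash
python3 - <<'E'
from h import *
s=read_state();print(s["opening"],s["grasp_force"],s["position"])
W=cap("side","side1.png"); im=cv2.imread("pics/side1.png")[120:370,140:460]; cv2.imwrite("pics/s1c.png",cv2.resize(im,None,fx=2.3,fy=2.3))
E
```

```text
0.43446096290143577 29.99973716097884 [ 0.53507004 -0.05397534  0.05194918]
```

View pics/s1c.png

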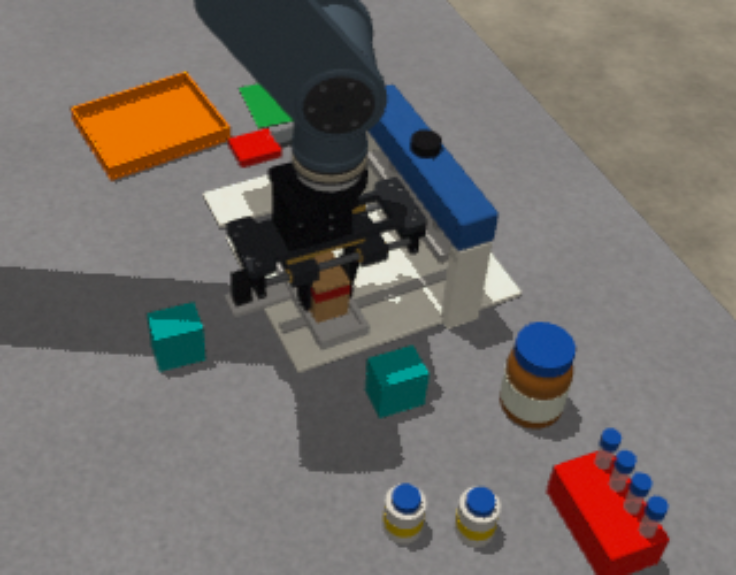

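The carton is held in the jaws over the carriage. Only two pots are there, at crop (405,512) and (478,515). I'll carry the carton to the mat.

Emit:
{"fn": "step_arm", "kwargs": {"steps": [[0, 0, -0.13, 0, 0, 0, 1], [0, 0, -0.27, 0, 0, 0, 1], [0, 0, -0.4, 0, 0, 0, 1], [0.1, 0, -0.4, 0, 0, 0, 1], [0.22, 0, -0.4, 0, 0, 0, 1], [0.35, 0, -0.4, 0, 0, 0, 1], [0.48, 0, -0.4, 0, 0, 0, 1], [0.6, 0, -0.4, 0, 0, 0, 1]]}}

```text
time_s: 3.17
position: [0.5345, 0.1278, 0.1719]
tcp_rot: [[0.0, 1.0, -0.0], [1.0, -0.0, 0.0], [0.0, -0.0, -1.0]]
force: [0.2, -0.7, -1.4]
opening: 0.433
grasp_force: 30.0
```

Emit:
{"fn": "step_arm", "kwargs": {"steps": [[0.12, 0.06, 0, 0, 0, 0, 1], [0.24, 0.12, 0, 0, 0, 0, 1], [0.36, 0.18, 0, 0, 0, 0, 1], [0.48, 0.24, 0, 0, 0, 0, 1], [0.57, 0.29, 0, 0, 0, 0, 1], [0.607, 0.3, 0, 0, 0, 0, 1], [0.607, 0.3, 0, 0, 0, 0, 1], [0.607, 0.3, 0.1, 0, 0, 0, 1]]}}

```text
time_s: 3.83
position: [0.6284, 0.3095, 0.1472]
tcp_rot: [[-0.002, 1.0, 0.011], [1.0, 0.002, 0.003], [0.003, 0.011, -1.0]]
force: [0.7, 0.2, 0.3]
opening: 0.435
grasp_force: 30.0
```

Emit:
{"fn": "step_arm", "kwargs": {"steps": [[0, 0, 0.12, 0, 0, 0, 1], [0, 0, 0.22, 0, 0, 0, 1], [0, 0, 0.28, 0, 0, 0, 1], [0, 0, 0.31, 0, 0, 0, 1], [0, 0, 0.325, 0, 0, 0, 1], [0, 0, 0.33, 0, 0, 0, 1], [0, 0, 0.33, 0, 0, 0, 1], [0, 0, 0.33, 0, 0, 0, 1]]}}

```text
time_s: 4.5
position: [0.6261, 0.3082, 0.0445]
tcp_rot: [[0.0, 1.0, 0.003], [1.0, -0.0, 0.001], [0.001, 0.003, -1.0]]
force: [0.8, 0.5, -1.0]
opening: 0.435
grasp_force: 30.0
```

```bash
python3 - <<'E'
from h import *
s=read_state();print(s["opening"],s["grasp_force"],s["position"],s["force"])
a=cap("side")["image"][110:230,160:360];b=cap("scene")["image"][170:320,270:450]
z=lambda i:cv2.resize(i,(400,300))
cv2.imwrite("pics/m.png",np.hstack([z(a),z(b)])[:,:,::-1])
E
```

```text
0.43505109952476184 29.993378897197545 [0.62608491 0.30818373 0.04446196] [ 0.82885765  0.53520271 -1.0040458 ]
```

View pics/m.png

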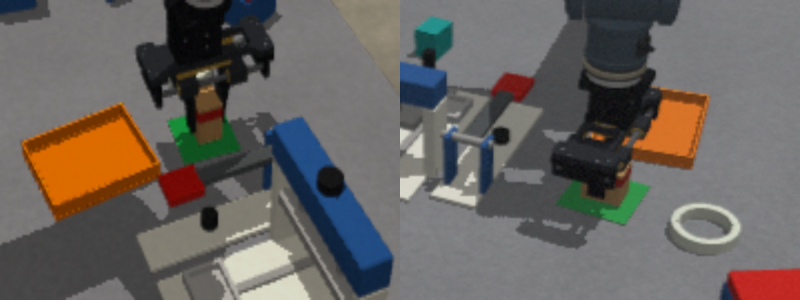

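Emit:
{"fn": "step_arm", "kwargs": {"steps": [[0, 0, 0.005, 0, 0, 0, 1], [0, 0, 0.01, 0, 0, 0, 1], [0, 0, 0.01, 0, 0, 0, -1], [0, 0, 0.01, 0, 0, 0, -1], [0, 0, 0.01, 0, 0, 0, -1], [0, 0, 0.01, 0, 0, 0, -1], [0, 0, 0.01, 0, 0, 0, -1], [0, 0, 0.01, 0, 0, 0, -1]]}}

```text
time_s: 5.27
position: [0.6249, 0.3081, 0.0395]
tcp_rot: [[0.0, 1.0, -0.0], [1.0, -0.0, -0.0], [-0.0, -0.0, -1.0]]
force: [0.1, 0.8, -0.0]
opening: 0.804
grasp_force: 0.0
```

Emit:
{"fn": "step_arm", "kwargs": {"steps": [[0, 0, -0.1, 0, 0, 0, -1], [0, 0, -0.23, 0, 0, 0, -1], [0, 0, -0.36, 0, 0, 0, -1], [0, 0, -0.5, 0, 0, 0, -1], [0, 0, -0.63, 0, 0, 0, -1], [0, 0, -0.69, 0, 0, 0, -1], [-0.1, -0.1, -0.69, 0, 0, 0, -1], [-0.2, -0.2, -0.69, 0, 0, 0, -1]]}}

```text
time_s: 5.93
position: [0.5678, 0.2498, 0.249]
tcp_rot: [[-0.002, 1.0, 0.007], [1.0, 0.002, 0.002], [0.002, 0.007, -1.0]]
force: [-0.7, -1.3, -0.5]
opening: 1.001
grasp_force: 0.0
```

Emit:
{"fn": "step_arm", "kwargs": {"steps": [[-1, -0.117, 0, 0, 0, 0, -1], [-1, -0.117, 0, 0, 0, 0, -1], [-1, -0.117, 0, 0, 0, 0, -1], [-1, -0.117, 0, 0, 0, 0, -1], [-1, -0.117, 0, 0, 0, 0, -1], [-1, -0.117, 0, 0, 0, 0, -1], [-1, -0.117, 0, 0, 0, 0, -1], [-1, -0.117, 0, 0, 0, 0, -1]]}}

```text
time_s: 6.6
position: [0.5307, -0.0562, 0.2469]
tcp_rot: [[0.005, 1.0, 0.001], [1.0, -0.005, -0.003], [-0.003, 0.001, -1.0]]
force: [-0.0, 0.4, 1.3]
opening: 1.0
grasp_force: 0.0
```

Emit:
{"fn": "step_arm", "kwargs": {"steps": [[-0.66, 0, 0, 0, 0, 0, -1], [-0.66, 0, 0, 0, 0, 0, -1], [-0.66, 0, 0, 0, 0, 0, -1], [-0.66, 0, 0, 0, 0, 0, -1], [-0.66, 0, 0, 0, 0, 0, -1], [-0.66, 0, 0, 0, 0, 0, -1], [-0.66, 0, 0, 0, 0, 0, -1], [-0.66, 0, 0, 0, 0, 0, -1]]}}

```text
time_s: 7.27
position: [0.5306, -0.248, 0.2463]
tcp_rot: [[0.0, 1.0, -0.001], [1.0, -0.0, 0.001], [0.001, -0.001, -1.0]]
force: [-0.9, 0.4, 0.6]
opening: 1.0
grasp_force: 0.0
```

```bash
cat >> h.py <<'E'
def near(c,lo,hi,z,box,amin=20):
    b,l=blobs(c,lo,hi,amin); out=[]
    for bb in b:
        p=ray(c,*bb[2],z)[:2]
        if box[0]<p[0]<box[1] and box[2]<p[1]<box[3]: out.append((p.round(4).tolist(),bb[1],bb[2]))
    return out
BL=((104,150,60),(125,255,255))
E
python3 - <<'E'
from h import *
print(read_state()["position"])
a=cap("wrist");b=cap("side")
print(near(a,*BL,.051,(.3,.66,-.5,-.15)));print(near(b,*BL,.051,(.3,.66,-.5,-.15)))
z=lambda i:cv2.resize(i,(400,300))
cv2.imwrite("pics/p.png",np.hstack([z(a["image"]),z(b["image"])])[:,:,::-1])
E
```

```text
[ 0.5306032  -0.24795948  0.24632201]
[([0.5042, -0.3131], 392, [254.4, 240.1]), ([0.5634, -0.34], 378, [306.8, 261.8])]
[([0.5024, -0.317], 123, [316.2, 336.2]), ([0.5616, -0.3443], 124, [348.6, 337.7])]
```

View pics/p.png

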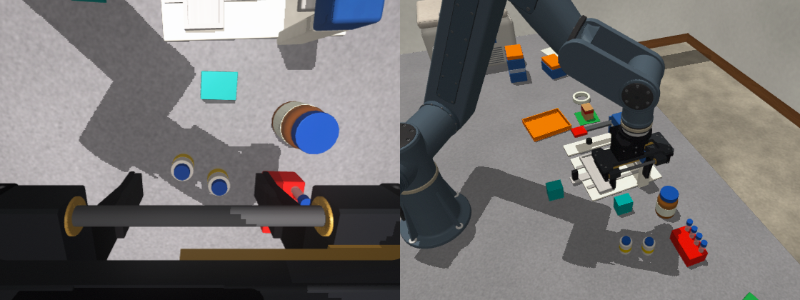

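The wrist view shows the two pots at about (255,240) and (307,262) in full-size pixels, matching the side view. The carton stands on the mat. I'll pick pot A.

Emit:
{"fn": "step_arm", "kwargs": {"steps": [[-0.223, -0.09, 0, 0, 0, 0, -0.4], [-0.223, -0.09, 0, 0, 0, 0, -0.4], [-0.223, -0.09, 0.12, 0, 0, 0, -0.4], [-0.223, -0.09, 0.25, 0, 0, 0, -0.4], [-0.223, -0.09, 0.38, 0, 0, 0, -0.4], [-0.223, -0.09, 0.5, 0, 0, 0, -0.4], [-0.223, -0.09, 0.62, 0, 0, 0, -0.4], [-0.223, -0.09, 0.69, 0, 0, 0, -0.4]]}}

```text
time_s: 8.03
position: [0.5028, -0.3126, 0.0363]
tcp_rot: [[-0.002, 1.0, -0.004], [1.0, 0.002, 0.004], [0.004, -0.004, -1.0]]
force: [-0.5, -0.6, -0.6]
opening: 0.701
grasp_force: 0.0
```

Emit:
{"fn": "step_arm", "kwargs": {"steps": [[0, 0, 0.005, 0, 0, 0, -0.4], [0, 0, 0.005, 0, 0, 0, 1], [0, 0, 0.005, 0, 0, 0, 1], [0, 0, 0.005, 0, 0, 0, 1], [0, 0, 0.005, 0, 0, 0, 1], [0, 0, 0.005, 0, 0, 0, 1], [0, 0, 0.005, 0, 0, 0, 1], [0, 0, 0.005, 0, 0, 0, 1]]}}

```text
time_s: 8.7
position: [0.5047, -0.3163, 0.0399]
tcp_rot: [[0.0, 1.0, 0.002], [1.0, -0.0, -0.002], [-0.002, 0.002, -1.0]]
force: [-0.3, 1.0, 6.5]
opening: 0.409
grasp_force: 30.0
```

Emit:
{"fn": "step_arm", "kwargs": {"steps": [[0, 0, -0.12, 0, 0, 0, 1], [0, 0, -0.25, 0, 0, 0, 1], [0, 0, -0.38, 0, 0, 0, 1], [0, 0, -0.45, 0, 0, 0, 1], [0.12, 0, -0.45, 0, 0, 0, 1], [0.25, 0, -0.45, 0, 0, 0, 1], [0.38, 0, -0.45, 0, 0, 0, 1], [0.5, 0, -0.45, 0, 0, 0, 1]]}}

```text
time_s: 9.37
position: [0.5032, -0.164, 0.1737]
tcp_rot: [[0.001, 1.0, 0.0], [1.0, -0.001, 0.0], [0.0, 0.0, -1.0]]
force: [0.6, 0.3, -0.1]
opening: 0.407
grasp_force: 30.0
```

Emit:
{"fn": "step_arm", "kwargs": {"steps": [[0.12, 0.02, 0, 0, 0, 0, 1], [0.24, 0.04, 0, 0, 0, 0, 1], [0.36, 0.06, 0, 0, 0, 0, 1], [0.48, 0.08, 0, 0, 0, 0, 1], [0.58, 0.1, 0, 0, 0, 0, 1], [0.647, 0.1, 0, 0, 0, 0, 1], [0.647, 0.1, 0, 0, 0, 0, 1], [0.647, 0.1, 0, 0, 0, 0, 1]]}}

```text
time_s: 10.03
position: [0.5336, 0.0294, 0.1733]
tcp_rot: [[-0.003, 1.0, -0.0], [1.0, 0.003, -0.0], [-0.0, -0.0, -1.0]]
force: [-0.7, 0.5, -1.5]
opening: 0.401
grasp_force: 30.0
```

```bash
python3 - <<'E'
from h import *
s=read_state();print(s["position"],s["opening"],s["grasp_force"],s["force"])
a=cap("side","side2.png");b=cap("wrist","wrist2.png")
x=cv2.resize(a["image"][180:290,210:360],None,fx=2.65,fy=2.65)
y=cv2.resize(b["image"],(400,300))
cv2.imwrite("pics/q.png",np.hstack([cv2.resize(x,(400,300)),y])[:,:,::-1])
print(near(a,*BL,.051,(.3,.66,-.5,-.15)))
E
```

```text
[0.53359669 0.02942631 0.17333173] 0.40107956091997365 29.99980745371431 [-0.66404664  0.46243983 -1.47219526]
[([0.5617, -0.3441], 121, [348.6, 337.6])]
```

View pics/q.png

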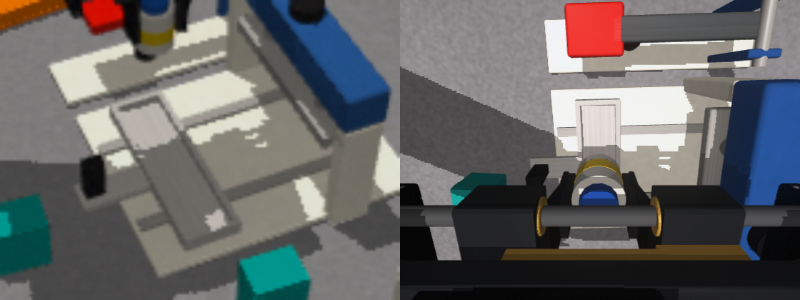

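```bash
python3 - <<'E'
from h import *
b=cap("wrist"); g=cv2.cvtColor(b["image"],cv2.COLOR_RGB2GRAY).astype(int)
for v in (150,175,200):
    print(v,g[v,225:325].tolist()); print([ (u,ray(b,u,v,.022).round(4)[:2].tolist()) for u in (240,250,305,310)])
E
```

```text
150 [243, 243, 243, 243, 243, 244, 244, 244, 244, 243, 243, 244, 244, 244, 244, 244, 244, 244, 244, 241, 229, 221, 221, 221, 221, 222, 180, 130, 128, 207, 227, 223, 221, 223, 227, 229, 227, 224, 222, 222, 223, 223, 224, 228, 227, 224, 222, 220, 221, 224, 224, 223, 222, 219, 218, 218, 221, 222, 222, 221, 222, 224, 225, 223, 224, 224, 221, 218, 219, 222, 225, 228, 227, 222, 218, 179, 179, 210, 219, 219, 219, 218, 219, 188, 231, 243, 243, 243, 242, 243, 242, 243, 242, 243, 243, 243, 242, 242, 242, 243]
[(240, [0.5003, 0.0686]), (250, [0.5092, 0.0686]), (305, [0.5581, 0.0686]), (310, [0.5626, 0.0686])]
175 [244, 244, 244, 244, 244, 244, 243, 244, 244, 244, 244, 244, 243, 244, 243, 244, 244, 244, 244, 244, 244, 234, 224, 220, 220, 219, 220, 203, 142, 125, 197, 225, 223, 220, 221, 225, 227, 226, 222, 219, 219, 220, 220, 223, 226, 225, 222, 220, 220, 221, 222, 223, 222, 221, 218, 217, 219, 220, 221, 220, 221, 223, 225, 225, 224, 223, 221, 216, 217, 220, 223, 226, 226, 222, 219, 198, 169, 202, 219, 219, 219, 218, 219, 160, 112, 113, 116, 119, 110, 105, 105, 106, 105, 105, 119, 123, 124, 123, 122, 123]
[(240, [0.4995, 0.0459]), (250, [0.5086, 0.0459]), (305, [0.5587, 0.0459]), (310, [0.5632, 0.0459])]
200 [165, 166, 166, 231, 243, 243, 243, 244, 243, 243, 243, 243, 243, 243, 244, 243, 243, 242, 242, 242, 243, 243, 240, 228, 217, 218, 217, 218, 217, 159, 126, 134, 205, 224, 220, 218, 221, 223, 222, 219, 217, 216, 218, 217, 218, 222, 222, 220, 219, 217, 219, 219, 220, 220, 218, 217, 214, 215, 218, 218, 217, 219, 222, 225, 223, 220, 220, 216, 215, 216, 220, 222, 224, 221, 218, 216, 180, 201, 217, 217, 216, 217, 217, 186, 231, 243, 243, 242, 242, 242, 242, 242, 242, 242, 242, 242, 242, 242, 242, 242]
[(240, [0.4987, 0.0222]), (250, [0.508, 0.0222]), (305, [0.5593, 0.0222]), (310, [0.5639, 0.0221])]
```

Emit:
{"fn": "step_arm", "kwargs": {"steps": [[0, 0, 0.1, 0, 0, 0, 1], [0, 0, 0.2, 0, 0, 0, 1], [0, 0, 0.28, 0, 0, 0, 1], [0, 0, 0.34, 0, 0, 0, 1], [0, 0, 0.37, 0, 0, 0, 1], [0, 0, 0.385, 0, 0, 0, 1], [0, 0, 0.39, 0, 0, 0, 1], [0, 0, 0.39, 0, 0, 0, 1]]}}

```text
time_s: 10.85
position: [0.5345, 0.0278, 0.0566]
tcp_rot: [[0.001, 1.0, 0.001], [1.0, -0.001, -0.0], [-0.0, 0.001, -1.0]]
force: [0.3, -0.0, -0.9]
opening: 0.404
grasp_force: 30.0
```

Emit:
{"fn": "step_arm", "kwargs": {"steps": [[0, 0, 0.004, 0, 0, 0, 1], [0, 0, 0.008, 0, 0, 0, 1], [0, 0, 0.008, 0, 0, 0, 1], [0, 0, 0.008, 0, 0, 0, 1]]}}

```text
time_s: 11.18
position: [0.5342, 0.0285, 0.0543]
tcp_rot: [[-0.0, 1.0, 0.001], [1.0, 0.0, -0.0], [-0.0, 0.001, -1.0]]
force: [0.3, -1.1, -0.7]
opening: 0.405
grasp_force: 30.0
```

Emit:
{"fn": "step_arm", "kwargs": {"steps": [[0, 0, 0, 0, 0, 0, -0.4], [0, 0, 0, 0, 0, 0, -0.4], [0, 0, 0, 0, 0, 0, -0.4], [0, 0, 0, 0, 0, 0, -0.4], [0, 0, 0, 0, 0, 0, -0.4], [0, 0, -0.12, 0, 0, 0, -0.4], [0, 0, -0.26, 0, 0, 0, -0.4], [0, 0, -0.4, 0, 0, 0, -0.4]]}}

```text
time_s: 11.85
position: [0.5329, 0.0285, 0.1731]
tcp_rot: [[0.0, 1.0, -0.004], [1.0, -0.0, 0.001], [0.001, -0.004, -1.0]]
force: [0.2, -1.0, 0.6]
opening: 0.697
grasp_force: 0.0
```

Emit:
{"fn": "step_arm", "kwargs": {"steps": [[-0.1, 0, -0.1, 0, 0, -0.14, -0.4], [-0.22, 0, -0.15, 0, 0, -0.28, -0.4], [-0.35, 0, -0.15, 0, 0, -0.43, -0.4], [-0.48, 0, -0.15, 0, 0, -0.58, -0.4], [-0.6, 0, -0.15, 0, 0, -0.72, -0.4], [-0.73, 0, -0.15, 0, 0, -0.87, -0.4], [-0.86, 0, -0.15, 0, 0, -1, -0.4], [-0.9, 0, -0.15, 0, 0, -1, -0.4]]}}

```text
time_s: 12.52
position: [0.5343, -0.2476, 0.2183]
tcp_rot: [[-0.707, 0.708, 0.002], [0.708, 0.707, -0.004], [-0.004, -0.001, -1.0]]
force: [0.9, -0.4, -0.2]
opening: 0.699
grasp_force: 0.0
```

Emit:
{"fn": "step_arm", "kwargs": {"steps": [[-0.05, -0.02, 0, 0, 0, -0.14, -0.4], [-0.12, -0.06, 0, 0, 0, -0.28, -0.4], [-0.2, -0.1, 0, 0, 0, -0.43, -0.4], [-0.28, -0.14, 0, 0, 0, -0.58, -0.4], [-0.307, -0.167, 0, 0, 0, -0.72, -0.4], [-0.307, -0.167, 0, 0, 0, -0.87, -0.4], [-0.307, -0.167, 0, 0, 0, -1, -0.4], [-0.307, -0.167, 0, 0, 0, -1, -0.4]]}}

```text
time_s: 13.18
position: [0.5634, -0.3419, 0.2176]
tcp_rot: [[-1.0, -0.001, -0.001], [-0.001, 1.0, 0.001], [0.001, 0.001, -1.0]]
force: [0.2, -0.7, 0.3]
opening: 0.701
grasp_force: 0.0
```

```bash
python3 - <<'E'
from h import *
s=read_state();print(s["position"],np.round(s["tcp_rot"],3).tolist(),s["joint_positions"])
a=cap("side");b=cap("wrist")
print(near(a,*BL,.051,(.3,.66,-.5,-.15)),near(b,*BL,.051,(.3,.66,-.5,-.15)),near(a,*BL,.065,(.45,.6,-.1,.1)))
E
```

```text
[ 0.56339096 -0.34191914  0.21755388] [[-1.0, -0.001, -0.001], [-0.001, 1.0, 0.001], [0.001, 0.001, -1.0]] [-4.09545403e+01  3.47370517e+01  7.85007976e+01  1.17091651e-02
  6.68336843e+01 -1.30991492e+02]
[([0.5616, -0.3443], 123, [348.6, 337.7])] [([0.5624, -0.3418], 506, [278.2, 189.8])] [([0.5329, 0.0257], 64, [267.9, 216.5])]
```

Emit:
{"fn": "step_arm", "kwargs": {"steps": [[0, 0, 0.12, 0, 0, 0, -0.4], [0, 0, 0.25, 0, 0, 0, -0.4], [0, 0, 0.38, 0, 0, 0, -0.4], [0, 0, 0.5, 0, 0, 0, -0.4], [0, 0, 0.57, 0, 0, 0, -0.4], [0, 0, 0.594, 0, 0, 0, -0.4], [0, 0, 0.594, 0, 0, 0, -0.4], [0, 0, 0.594, 0, 0, 0, 1]]}}

```text
time_s: 13.95
position: [0.5643, -0.3424, 0.0406]
tcp_rot: [[-1.0, 0.001, 0.001], [0.001, 1.0, -0.001], [-0.001, -0.001, -1.0]]
force: [-0.3, -0.3, -0.7]
opening: 0.674
grasp_force: 0.0
```

Emit:
{"fn": "step_arm", "kwargs": {"steps": [[0, 0, 0, 0, 0, 0, 1], [0, 0, 0, 0, 0, 0, 1], [0, 0, 0, 0, 0, 0, 1], [0, 0, 0, 0, 0, 0, 1], [0, 0, 0, 0, 0, 0, 1], [0, 0, 0, 0, 0, 0, 1], [0, 0, 0, 0, 0, 0, 1], [0, 0, 0, 0, 0, 0, 1]]}}

```text
time_s: 14.62
position: [0.5643, -0.3425, 0.0414]
tcp_rot: [[-1.0, 0.0, 0.002], [0.0, 1.0, -0.001], [-0.002, -0.001, -1.0]]
force: [-0.7, 1.5, 7.1]
opening: 0.405
grasp_force: 30.0
```

Emit:
{"fn": "step_arm", "kwargs": {"steps": [[0, 0, -0.12, 0, 0, 0, 1], [0, 0, -0.25, 0, 0, 0, 1], [0, 0, -0.38, 0, 0, 0, 1], [0, 0.05, -0.45, 0, 0, -0.02, 1], [0.03, 0.16, -0.45, 0, 0, -0.04, 1], [0.05, 0.28, -0.45, 0, 0, -0.04, 1], [0.07, 0.41, -0.45, 0, 0, -0.04, 1], [0.088, 0.54, -0.45, 0, 0, -0.04, 1]]}}

```text
time_s: 15.28
position: [0.5364, -0.1789, 0.1751]
tcp_rot: [[-1.0, -0.03, 0.0], [-0.03, 1.0, -0.0], [-0.0, -0.0, -1.0]]
force: [1.2, 0.5, -0.6]
opening: 0.404
grasp_force: 30.0
```

Emit:
{"fn": "step_arm", "kwargs": {"steps": [[0, 0.12, 0, 0, 0, 0, 1], [0, 0.24, 0, 0, 0, 0, 1], [0, 0.34, 0, 0, 0, 0, 1], [0, 0.395, 0, 0, 0, 0, 1], [0, 0.395, 0, 0, 0, 0, 1], [0, 0.395, 0, 0, 0, 0, 1]]}}

```text
time_s: 15.78
position: [0.5334, -0.0609, 0.175]
tcp_rot: [[-0.999, -0.034, 0.0], [-0.034, 0.999, -0.0], [-0.0, -0.0, -1.0]]
force: [-0.1, -0.9, -0.7]
opening: 0.405
grasp_force: 30.0
```

```bash
python3 - <<'E'
from h import *
s=read_state();print(s["position"],np.round(s["tcp_rot"],3).tolist(),s["opening"],s["grasp_force"])
b=cap("wrist");y=cap("side")
print(near(b,*BL,s["position"][2]+.011,(.4,.6,-.3,.1)),near(b,*BL,.065,(.4,.6,-.3,.1)),near(y,*BL,.065,(.4,.6,-.3,.1)))
cv2.imwrite("pics/r.png",np.hstack([cv2.resize(b["image"],(400,300)),cv2.resize(y["image"][180:300,210:370],(400,300))])[:,:,::-1])
E
```

```text
[ 0.53342367 -0.06090064  0.17498344] [[-0.999, -0.034, 0.0], [-0.034, 0.999, -0.0], [-0.0, -0.0, -1.0]] 0.40508162387640084 29.99978208448738
[([0.4935, -0.0161], 693, [390.9, 213.2]), ([0.5235, -0.0623], 1223, [277.3, 274.1]), ([0.5452, 0.0408], 38, [497.7, 322.2]), ([0.5699, -0.1619], 684, [66.8, 353.7])] [([0.5339, 0.03], 693, [390.9, 213.2]), ([0.5924, -0.0601], 1223, [277.3, 274.1])] [([0.5329, 0.0257], 64, [267.9, 216.5])]
```

View pics/r.png

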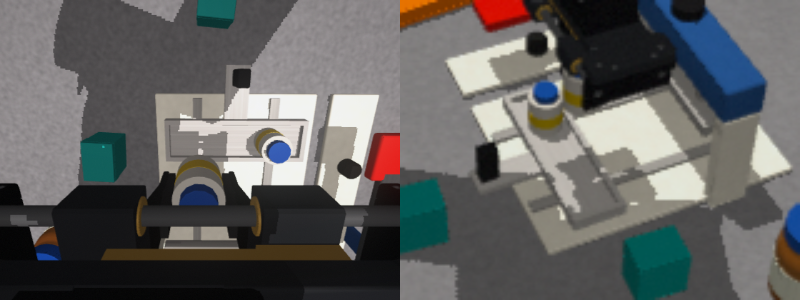

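Pot A stands in the carriage's left part, and pot B hangs over the right part. I'll lower it.

Emit:
{"fn": "step_arm", "kwargs": {"steps": [[-0.017, 0, 0, 0, 0, 0, 1], [-0.017, 0, 0.1, 0, 0, 0, 1], [-0.017, 0, 0.2, 0, 0, 0, 1], [-0.017, 0, 0.29, 0, 0, 0, 1], [-0.017, 0, 0.35, 0, 0, 0, 1], [-0.017, 0, 0.38, 0, 0, 0, 1], [-0.017, 0, 0.39, 0, 0, 0, 1], [-0.017, 0, 0.39, 0, 0, 0, 1]]}}

```text
time_s: 16.55
position: [0.5389, -0.0623, 0.0574]
tcp_rot: [[-1.0, -0.03, -0.0], [-0.03, 1.0, 0.0], [0.0, 0.0, -1.0]]
force: [-0.5, 0.3, -0.2]
opening: 0.402
grasp_force: 30.0
```

Emit:
{"fn": "step_arm", "kwargs": {"steps": [[0, 0, 0.004, 0, 0, 0, 1], [0, 0, 0.008, 0, 0, 0, 1], [0, 0, 0.008, 0, 0, 0, 1]]}}

```text
time_s: 16.8
position: [0.5393, -0.0618, 0.0565]
tcp_rot: [[-1.0, -0.031, 0.002], [-0.031, 1.0, -0.001], [-0.002, -0.001, -1.0]]
force: [0.1, -0.1, -0.2]
opening: 0.404
grasp_force: 30.0
```

Emit:
{"fn": "step_arm", "kwargs": {"steps": [[0, 0, 0.004, 0, 0, 0, 1], [0, 0, 0.004, 0, 0, 0, 1]]}}

```text
time_s: 16.97
position: [0.5393, -0.0617, 0.0554]
tcp_rot: [[-0.999, -0.032, 0.002], [-0.032, 0.999, -0.001], [-0.002, -0.001, -1.0]]
force: [-1.3, -0.1, 3.6]
opening: 0.406
grasp_force: 30.0
```

Emit:
{"fn": "step_arm", "kwargs": {"steps": [[0, 0, 0, 0, 0, 0, -0.4], [0, 0, 0, 0, 0, 0, -0.4], [0, 0, 0, 0, 0, 0, -0.4], [0, 0, 0, 0, 0, 0, -0.4], [0, 0, 0, 0, 0, 0, -0.4], [0, 0, -0.12, 0, 0, 0, -0.4], [0, 0, -0.26, 0, 0, 0, -0.4], [0, 0, -0.4, 0, 0, 0, -0.4]]}}

```text
time_s: 17.63
position: [0.5375, -0.0613, 0.1735]
tcp_rot: [[-1.0, -0.031, -0.004], [-0.031, 1.0, 0.001], [0.004, 0.001, -1.0]]
force: [1.7, -0.6, 0.0]
opening: 0.697
grasp_force: 0.0
```

```bash
python3 - <<'E'
from h import *
s=read_state();print(s["position"],np.round(s["tcp_rot"],3).tolist(),s["opening"],s["grasp_force"])
b=cap("wrist","wrist4.png");y=cap("side")
print(near(b,*BL,.065,(.4,.6,-.3,.1)),near(y,*BL,.065,(.4,.6,-.3,.1)))
hsv=cv2.cvtColor(b["image"],cv2.COLOR_RGB2HSV)
print(near(b,(0,0,0),(180,255,45),.056,(.42,.49,-.06,.03)))
cv2.imwrite("pics/t.png",np.hstack([cv2.resize(b["image"],(400,300)),cv2.resize(y["image"][180:300,210:370],(400,300))])[:,:,::-1])
E
```

```text
[ 0.5375466  -0.06125133  0.17348934] [[-1.0, -0.031, -0.004], [-0.031, 1.0, 0.001], [0.004, 0.001, -1.0]] 0.6968850596899834 0.0
[([0.534, 0.03], 709, [392.3, 209.2]), ([0.5381, -0.0626], 686, [276.8, 210.8])] [([0.5329, 0.0257], 64, [267.9, 216.5]), ([0.5371, -0.0661], 76, [283.7, 241.2])]
[([0.4548, -0.0185], 628, [338.5, 104.0])]
```

View pics/t.png

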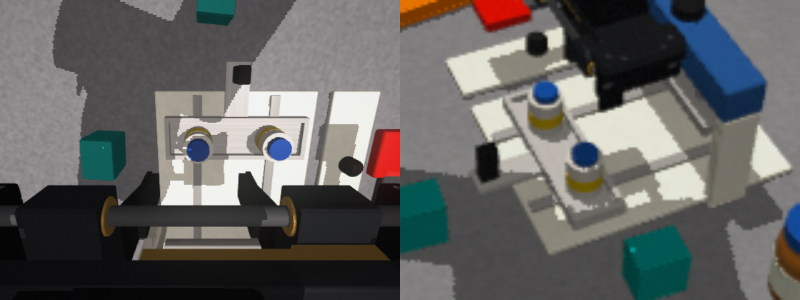

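Emit:
{"fn": "step_arm", "kwargs": {"steps": [[0.13, 0.07, 0, 0, 0, 0, -0.4], [0.25, 0.14, 0, 0, 0, 0, -0.4], [0.267, 0.151, 0, 0, 0, 0, -0.4], [0.267, 0.151, 0.12, 0, 0, 0, -0.2], [0.267, 0.151, 0.25, 0, 0, 0, 0], [0.267, 0.151, 0.36, 0, 0, 0, 0], [0.267, 0.151, 0.41, 0, 0, 0, 0], [0.267, 0.151, 0.417, 0, 0, 0, 0]]}}

```text
time_s: 18.4
position: [0.4549, -0.0182, 0.0454]
tcp_rot: [[-0.999, -0.031, -0.007], [-0.031, 1.0, 0.002], [0.007, 0.002, -1.0]]
force: [-0.5, 0.3, 0.3]
opening: 0.514
grasp_force: 0.0
```

Emit:
{"fn": "step_arm", "kwargs": {"steps": [[0, 0, 0, 0, 0, 0, 1], [0, 0, 0, 0, 0, 0, 1], [0, 0, 0, 0, 0, 0, 1], [0, 0, 0, 0, 0, 0, 1], [0, 0, 0, 0, 0, 0, 1], [0, 0, 0, 0, 0, 0, 1], [0, 0, 0, 0, 0, 0, 1], [0, 0, 0, 0, 0, 0, 1]]}}

```text
time_s: 19.07
position: [0.4576, -0.0154, 0.0496]
tcp_rot: [[-1.0, -0.027, 0.002], [-0.027, 1.0, 0.004], [-0.002, 0.004, -1.0]]
force: [5.9, 20.7, 3.7]
opening: 0.162
grasp_force: 30.0
```

Emit:
{"fn": "step_arm", "kwargs": {"steps": [[0, 0.01, 0, 0, 0, 0, 1], [-0.02, 0.01, 0, 0, 0, 0, 1], [-0.05, 0.01, 0, 0, 0, 0, 1], [-0.09, 0.01, 0, 0, 0, 0, 1], [-0.13, 0.01, 0, 0, 0, 0, 1], [-0.17, 0.01, 0, 0, 0, 0, 1], [-0.2, 0.01, 0, 0, 0, 0, 1], [-0.21, 0.01, 0, 0, 0, 0, 1]]}}

```text
time_s: 19.73
position: [0.5211, -0.0132, 0.0496]
tcp_rot: [[-1.0, -0.03, 0.001], [-0.03, 1.0, 0.001], [-0.001, 0.001, -1.0]]
force: [-2.1, 3.1, 8.5]
opening: 0.157
grasp_force: 30.0
```

Emit:
{"fn": "step_arm", "kwargs": {"steps": [[-0.02, 0, 0, 0, 0, 0, 1], [-0.05, 0, 0, 0, 0, 0, 1], [-0.09, 0, 0, 0, 0, 0, 1], [-0.13, 0, 0, 0, 0, 0, 1], [-0.17, 0, 0, 0, 0, 0, 1], [-0.2, 0, 0, 0, 0, 0, 1], [-0.22, 0, 0, 0, 0, 0, 1], [-0.226, 0, 0, 0, 0, 0, 1]]}}

```text
time_s: 20.4
position: [0.5877, -0.0112, 0.0496]
tcp_rot: [[-1.0, -0.031, -0.001], [-0.031, 1.0, 0.001], [0.001, 0.001, -1.0]]
force: [-5.1, 1.2, 9.1]
opening: 0.157
grasp_force: 30.0
```

Emit:
{"fn": "step_arm", "kwargs": {"steps": [[-0.005, 0, 0, 0, 0, 0, 1], [-0.005, 0, 0, 0, 0, 0, 1], [-0.005, 0, 0, 0, 0, 0, 1]]}}

```text
time_s: 20.65
position: [0.5878, -0.0112, 0.0496]
tcp_rot: [[-1.0, -0.031, -0.003], [-0.031, 1.0, 0.001], [0.003, 0.001, -1.0]]
force: [-5.2, 1.7, 8.4]
opening: 0.163
grasp_force: 30.0
```

Emit:
{"fn": "step_arm", "kwargs": {"steps": [[-0.01, 0, 0, 0, 0, 0, 1], [-0.013, 0, 0, 0, 0, 0, 1], [-0.013, 0, 0, 0, 0, 0, 1]]}}

```text
time_s: 20.9
position: [0.588, -0.0112, 0.0495]
tcp_rot: [[-0.999, -0.033, -0.011], [-0.033, 0.999, 0.001], [0.011, 0.001, -1.0]]
force: [-11.0, -0.4, 12.6]
opening: 0.158
grasp_force: 30.0
```

```bash
python3 - <<'E'
from h import *
y=cap("side")
print(near(y,*BL,.065,(.55,.72,-.2,.1)))
a=near(y,(0,200,100),(4,255,255),.085,(.48,.6,.08,.2));b=near(cap("scene"),(0,200,100),(4,255,255),.085,(.48,.6,.08,.2));print(a,b)
E
```

```text
[([0.719, -0.0049], 724, [339.2, 205.8])]
[([0.528, 0.1387], 237, [250.5, 183.7])] [([0.5341, 0.1494], 117, [321.0, 211.7])]
```

Emit:
{"fn": "step_arm", "kwargs": {"steps": [[0.018, 0, 0, 0, 0, 0, 0], [0.018, 0, 0, 0, 0, 0, 0], [0.018, 0, 0, 0, 0, 0, 0], [0.018, 0, 0, 0, 0, 0, 0], [0.018, 0, -0.1, 0, 0, 0, 0], [0.018, 0, -0.24, 0, 0, 0, 0], [0.018, 0, -0.38, 0, 0, 0, 0], [0.018, 0, -0.5, 0, 0, 0, 0]]}}

```text
time_s: 21.67
position: [0.5885, -0.0119, 0.2005]
tcp_rot: [[-1.0, -0.031, 0.001], [-0.031, 1.0, -0.0], [-0.001, -0.0, -1.0]]
force: [0.8, -0.1, 0.0]
opening: 0.495
grasp_force: 0.0
```

Emit:
{"fn": "step_arm", "kwargs": {"steps": [[0.04, 0.12, 0, 0, 0, 0, 1], [0.08, 0.25, 0, 0, 0, 0, 1], [0.12, 0.38, 0, 0, 0, 0, 1], [0.177, 0.5, 0, 0, 0, 0, 1], [0.177, 0.52, 0, 0, 0, 0, 1], [0.177, 0.52, 0.1, 0, 0, 0, 1], [0.177, 0.52, 0.2, 0, 0, 0, 1], [0.177, 0.52, 0.25, 0, 0, 0, 1]]}}

```text
time_s: 22.33
position: [0.5291, 0.1429, 0.1212]
tcp_rot: [[-0.999, -0.033, -0.002], [-0.033, 0.999, -0.0], [0.002, -0.0, -1.0]]
force: [-0.6, 0.8, -0.4]
opening: 0.03
grasp_force: 0.0
```

```bash
python3 - <<'E'
from h import *
s=read_state();print(s["position"],s["opening"],s["force"])
b=cap("wrist","wrist5.png");y=cap("side","side5.png");z=cap("scene")
cv2.imwrite("pics/v.png",np.hstack([cv2.resize(b["image"],(400,300)),cv2.resize(y["image"][140:290,200:400],(400,300))])[:,:,::-1])
print(near(b,(0,200,100),(4,255,255),.085,(.45,.6,.08,.2)))
E
```

```text
[0.52905607 0.14286247 0.12122204] 0.029554738953526904 [-0.63433803  0.76156163 -0.3829477 ]
[([0.5058, 0.1618], 52, [313.8, 212.3]), ([0.5233, 0.1465], 1918, [285.7, 239.9])]
```

View pics/v.png

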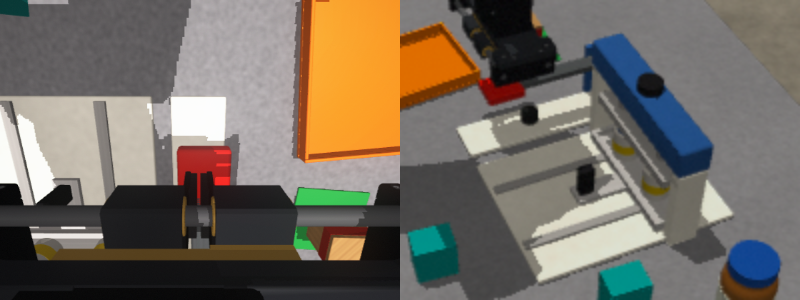

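Emit:
{"fn": "step_arm", "kwargs": {"steps": [[0, 0, 0.03, 0, 0, 0, 1], [-0.003, 0, 0.06, 0, 0, 0, 1], [-0.008, 0, 0.09, 0, 0, 0, 1], [-0.013, 0, 0.12, 0, 0, 0, 1], [-0.018, 0, 0.15, 0, 0, 0, 1], [-0.023, 0, 0.175, 0, 0, 0, 1], [-0.027, 0, 0.195, 0, 0, 0, 1], [-0.027, 0, 0.2, 0, 0, 0, 1]]}}

```text
time_s: 23.15
position: [0.5397, 0.1428, 0.0652]
tcp_rot: [[-0.999, -0.031, 0.003], [-0.031, 1.0, 0.0], [-0.003, -0.0, -1.0]]
force: [-4.7, -0.2, 28.2]
opening: 0.004
grasp_force: 14.1
```

Emit:
{"fn": "step_arm", "kwargs": {"steps": [[0, 0, 0, 0, 0, 0, 1], [0, 0, 0, 0, 0, 0, 1], [0, 0, 0, 0, 0, 0, 1], [0, 0, 0, 0, 0, 0, 1]]}}

```text
time_s: 23.48
position: [0.5395, 0.1428, 0.0657]
tcp_rot: [[-0.999, -0.032, 0.004], [-0.032, 1.0, 0.0], [-0.004, -0.0, -1.0]]
force: [-2.5, -0.3, 18.6]
opening: 0.006
grasp_force: 9.3
```

Emit:
{"fn": "step_arm", "kwargs": {"steps": [[0, 0, 0.005, 0, 0, 0, 1], [0, 0, 0.01, 0, 0, 0, 1], [0, 0, 0.01, 0, 0, 0, 1], [0, 0, 0.01, 0, 0, 0, 1], [0, 0, 0.01, 0, 0, 0, 1]]}}

```text
time_s: 23.9
position: [0.5397, 0.1428, 0.0649]
tcp_rot: [[-0.999, -0.032, 0.005], [-0.032, 0.999, -0.0], [-0.005, -0.0, -1.0]]
force: [-6.7, -1.7, 33.0]
opening: 0.005
grasp_force: 17.0
```

```bash
python3 - <<'E'
from h import *
y=cap("side","side6.png")
E
```

Emit:
{"fn": "step_arm", "kwargs": {"steps": [[0.005, 0, -0.06, 0, 0, 0, 1], [0.01, 0, -0.12, 0, 0, 0, 1], [0.015, 0, -0.18, 0, 0, 0, 1], [0.02, 0, -0.25, 0, 0, 0, 1], [0.02, 0, -0.35, 0, 0, 0, 1], [0.02, 0, -0.45, 0, 0, 0, 1], [0.02, 0, -0.45, 0, 0, 0, 1], [0.02, 0, -0.45, 0, 0, 0, 0]]}}

```text
time_s: 24.62
position: [0.5333, 0.1427, 0.1968]
tcp_rot: [[-0.999, -0.031, 0.005], [-0.031, 1.0, 0.0], [-0.005, 0.0, -1.0]]
force: [0.1, 0.9, -0.6]
opening: 0.029
grasp_force: 0.0
```

```bash
python3 - <<'E'
from h import *
print(read_state()["position"])
y=cap("side","side7.png")
print(near(y,(0,200,100),(4,255,255),.085,(.48,.6,.08,.2)))
E
```

```text
[0.53334834 0.14273563 0.19677285]
[([0.5281, 0.1404], 222, [250.3, 183.3])]
```

Emit:
{"fn": "step_arm", "kwargs": {"steps": [[-0.04, -0.12, 0, 0, 0, 0, 0], [-0.08, -0.25, 0, 0, 0, 0, 0], [-0.12, -0.38, 0, 0, 0, 0, 0], [-0.166, -0.5, 0, 0, 0, 0, 0], [-0.166, -0.52, 0, 0, 0, 0, 0], [-0.166, -0.52, 0.12, 0, 0, 0, 0], [-0.166, -0.52, 0.25, 0, 0, 0, 0], [-0.166, -0.52, 0.36, 0, 0, 0, 0]]}}

```text
time_s: 25.33
position: [0.5851, -0.0119, 0.0842]
tcp_rot: [[-1.0, -0.03, -0.003], [-0.03, 1.0, 0.001], [0.003, 0.001, -1.0]]
force: [-0.4, 0.2, -0.5]
opening: 0.491
grasp_force: 0.0
```

Emit:
{"fn": "step_arm", "kwargs": {"steps": [[0, 0, 0.1, 0, 0, 0, 0], [0, 0, 0.13, 0, 0, 0, 0], [0, 0, 0.13, 0, 0, 0, 1], [0, 0, 0.13, 0, 0, 0, 1], [0, 0, 0.13, 0, 0, 0, 1], [0, 0, 0.13, 0, 0, 0, 1], [0, 0, 0.13, 0, 0, 0, 1], [0, 0, 0.13, 0, 0, 0, 1]]}}

```text
time_s: 26.0
position: [0.5876, -0.0112, 0.0502]
tcp_rot: [[-1.0, -0.03, 0.003], [-0.03, 1.0, 0.001], [-0.003, 0.0, -1.0]]
force: [-0.0, 2.4, 4.2]
opening: 0.157
grasp_force: 30.0
```

Pull out 130 mm.

Emit:
{"fn": "step_arm", "kwargs": {"steps": [[0.01, 0, 0, 0, 0, 0, 1], [0.04, 0, 0, 0, 0, 0, 1], [0.08, 0, 0, 0, 0, 0, 1], [0.12, 0, 0, 0, 0, 0, 1], [0.16, 0, 0, 0, 0, 0, 1], [0.2, 0, 0, 0, 0, 0, 1], [0.23, 0, 0, 0, 0, 0, 1], [0.24, 0, 0, 0, 0, 0, 1]]}}

```text
time_s: 26.67
position: [0.5144, -0.0134, 0.0501]
tcp_rot: [[-1.0, -0.031, 0.003], [-0.031, 1.0, 0.0], [-0.003, 0.0, -1.0]]
force: [0.9, 6.0, 7.1]
opening: 0.158
grasp_force: 30.0
```

Emit:
{"fn": "step_arm", "kwargs": {"steps": [[0.02, 0, 0, 0, 0, 0, 1], [0.05, 0, 0, 0, 0, 0, 1], [0.09, 0, 0, 0, 0, 0, 1], [0.13, 0, 0, 0, 0, 0, 1], [0.165, 0, 0, 0, 0, 0, 1], [0.19, 0, 0, 0, 0, 0, 1], [0.205, 0, 0, 0, 0, 0, 1], [0.205, 0, 0, 0, 0, 0, 1]]}}

```text
time_s: 27.33
position: [0.4574, -0.0152, 0.0501]
tcp_rot: [[-1.0, -0.028, 0.012], [-0.028, 1.0, -0.001], [-0.011, -0.001, -1.0]]
force: [8.9, 14.0, 6.8]
opening: 0.164
grasp_force: 30.0
```

Emit:
{"fn": "step_arm", "kwargs": {"steps": [[-0.01, 0.01, 0, 0, 0, 0, 0], [-0.01, 0.01, 0, 0, 0, 0, 0], [-0.01, 0.01, 0, 0, 0, 0, 0], [-0.01, 0.01, 0, 0, 0, 0, 0], [-0.01, 0.01, -0.13, 0, 0, 0, -0.2], [-0.01, 0.01, -0.27, 0, 0, 0, -0.4], [-0.01, 0.01, -0.4, 0, 0, 0, -0.4], [-0.01, 0.01, -0.4, 0, 0, 0, -0.4]]}}

```text
time_s: 28.0
position: [0.4592, -0.0137, 0.1738]
tcp_rot: [[-0.999, -0.032, 0.011], [-0.032, 0.999, -0.003], [-0.011, -0.003, -1.0]]
force: [0.8, -0.3, -0.3]
opening: 0.655
grasp_force: 0.0
```

```bash
python3 - <<'E'
from h import *
s=read_state();print(s["position"],np.round(s["tcp_rot"],3).tolist())
y=cap("side","side8.png");b=cap("wrist");c=cap("scene")
print(near(y,*BL,.057,(.45,.6,-.2,.1)),near(b,*BL,.057,(.45,.6,-.2,.1)))
cv2.imwrite("pics/x.png",np.hstack([cv2.resize(y["image"][140:290,200:400],(400,300)),cv2.resize(c["image"][180:290,240:420],(400,300))])[:,:,::-1])
E
```

```text
[ 0.4592113  -0.01369087  0.17384597] [[-0.999, -0.032, 0.011], [-0.032, 0.999, -0.003], [-0.011, -0.003, -1.0]]
[([0.5343, 0.0296], 46, [267.8, 217.6]), ([0.5389, -0.0495], 57, [281.6, 238.5])] [([0.5278, 0.0285], 158, [323.8, 282.5]), ([0.5313, -0.049], 133, [236.3, 283.5])]
```

View pics/x.png

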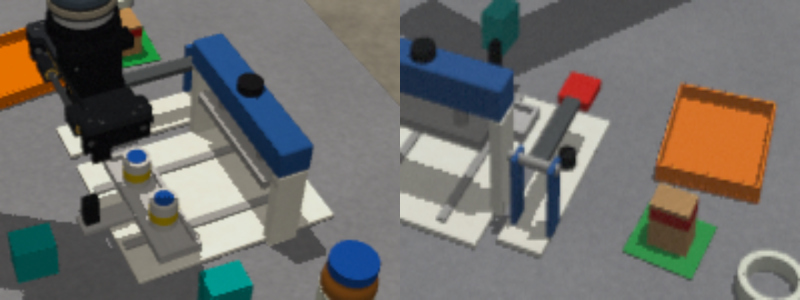

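Both plugs are in and the pots stand in the carriage, which is fully out. The carton is on the mat. Next, pot A goes to the tray.

Emit:
{"fn": "step_arm", "kwargs": {"steps": [[-0.12, 0.06, 0, 0, 0, 0, -0.4], [-0.256, 0.134, 0, 0, 0, 0, -0.4], [-0.256, 0.134, 0, 0, 0, 0, -0.4], [-0.256, 0.134, 0.12, 0, 0, 0, -0.4], [-0.256, 0.134, 0.25, 0, 0, 0, -0.4], [-0.256, 0.134, 0.35, 0, 0, 0, -0.4], [-0.256, 0.134, 0.395, 0, 0, 0, -0.4], [-0.256, 0.134, 0.4, 0, 0, 0, -0.4]]}}

```text
time_s: 28.82
position: [0.5271, 0.0302, 0.0435]
tcp_rot: [[-0.999, -0.031, -0.012], [-0.031, 1.0, 0.002], [0.012, 0.002, -1.0]]
force: [0.1, 1.0, -0.2]
opening: 0.699
grasp_force: 0.0
```

Emit:
{"fn": "step_arm", "kwargs": {"steps": [[0, 0, 0, 0, 0, 0, -0.4], [0, 0, 0, 0, 0, 0, 1], [0, 0, 0, 0, 0, 0, 1], [0, 0, 0, 0, 0, 0, 1], [0, 0, 0, 0, 0, 0, 1], [0, 0, 0, 0, 0, 0, 1], [0, 0, 0, 0, 0, 0, 1], [0, 0, 0, 0, 0, 0, 1]]}}

```text
time_s: 29.48
position: [0.5321, 0.0298, 0.0494]
tcp_rot: [[-1.0, -0.031, 0.002], [-0.031, 1.0, -0.0], [-0.002, -0.0, -1.0]]
force: [-0.5, 0.1, 6.9]
opening: 0.407
grasp_force: 30.0
```

Emit:
{"fn": "step_arm", "kwargs": {"steps": [[0, 0, -0.12, 0, 0, 0, 1], [0, 0, -0.25, 0, 0, 0, 1], [0, 0, -0.38, 0, 0, 0, 1], [0, 0.05, -0.48, 0, 0, 0, 1], [0.03, 0.17, -0.48, 0, 0, 0, 1], [0.06, 0.3, -0.48, 0, 0, 0, 1], [0.09, 0.43, -0.48, 0, 0, 0, 1], [0.12, 0.56, -0.48, 0, 0, 0, 1]]}}

```text
time_s: 30.15
position: [0.4894, 0.1978, 0.1928]
tcp_rot: [[-1.0, -0.03, 0.0], [-0.03, 1.0, 0.0], [-0.0, 0.0, -1.0]]
force: [0.1, -0.6, -1.8]
opening: 0.407
grasp_force: 30.0
```

Emit:
{"fn": "step_arm", "kwargs": {"steps": [[0, 0.13, 0, 0, 0, 0, 1], [0, 0.26, 0, 0, 0, 0, 1], [0, 0.37, 0, 0, 0, 0, 1], [0, 0.405, 0, 0, 0, 0, 1], [0, 0.405, 0, 0, 0, 0, 1], [0, 0.405, 0, 0, 0, 0, 1]]}}

```text
time_s: 30.65
position: [0.4858, 0.3177, 0.192]
tcp_rot: [[-0.999, -0.033, -0.001], [-0.033, 0.999, -0.001], [0.001, -0.001, -1.0]]
force: [0.2, -0.8, -1.0]
opening: 0.403
grasp_force: 30.0
```

```bash
python3 - <<'E'
from h import *
s=read_state();print(s["position"],s["opening"],s["grasp_force"])
b=cap("wrist");y=cap("side")
for c in (b,y):
  m=blobs(c,(8,180,90),(18,255,255),300)
  for bb in m[0]:
    l=m[1]; k=l[int(bb[2][1]),int(bb[2][0])]
    if k==0: continue
    pts=np.argwhere(l==k)[:,::-1].astype(np.float32); r=cv2.boxPoints(cv2.minAreaRect(pts))
    print(bb,[ray(c,u,v,.022).round(3)[:2].tolist() for u,v in r])
cv2.imwrite("pics/y.png",np.hstack([cv2.resize(b["image"],(400,300)),cv2.resize(y["image"][110:260,160:360],(400,300))])[:,:,::-1])
E
```

```text
[0.48579994 0.31766169 0.19203462] 0.4034530092634724 29.999987273477018
([193, 48, 158, 188], 13445, [274.1, 163.1]) [[0.374, 0.238], [0.357, 0.371], [0.517, 0.404], [0.54, 0.25]]
([147, 62, 25, 22], 446, [159.0, 72.5]) [[0.417, 1.053], [0.507, 1.046], [0.479, 0.879], [0.394, 0.887]]
([171, 152, 69, 46], 1933, [204.8, 173.9]) [[0.357, 0.368], [0.552, 0.4], [0.531, 0.234], [0.352, 0.213]]
```

View pics/y.png

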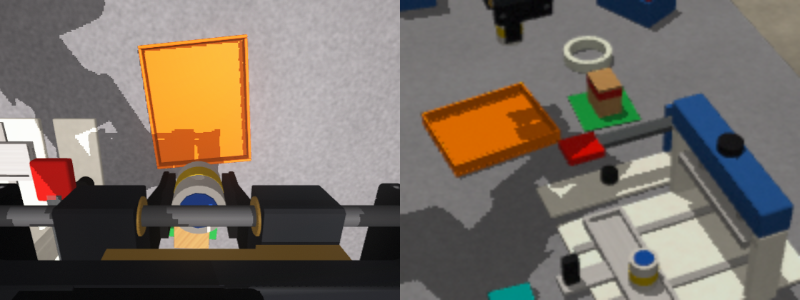

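Emit:
{"fn": "step_arm", "kwargs": {"steps": [[0, 0, 0.12, 0, 0, 0, 1], [0, 0, 0.25, 0, 0, 0, 1], [0, 0, 0.36, 0, 0, 0, 1], [0, 0, 0.44, 0, 0, 0, 1], [0, 0, 0.48, 0, 0, 0, 1], [0, 0, 0.495, 0, 0, 0, 1], [0, 0, 0.5, 0, 0, 0, 1], [0, 0, 0.5, 0, 0, 0, 1]]}}

```text
time_s: 31.42
position: [0.4875, 0.3177, 0.0434]
tcp_rot: [[-1.0, -0.031, 0.002], [-0.031, 1.0, 0.001], [-0.002, 0.001, -1.0]]
force: [-0.2, -0.6, -1.6]
opening: 0.408
grasp_force: 30.0
```

Emit:
{"fn": "step_arm", "kwargs": {"steps": [[0, 0, 0.004, 0, 0, 0, 1], [0, 0, 0.005, 0, 0, 0, 1], [0, 0, 0.005, 0, 0, 0, 1]]}}

```text
time_s: 31.67
position: [0.4871, 0.3184, 0.0422]
tcp_rot: [[-0.999, -0.032, 0.002], [-0.032, 0.999, 0.001], [-0.002, 0.001, -1.0]]
force: [-0.3, 0.6, -1.7]
opening: 0.401
grasp_force: 30.0
```

Two more mm, release, and go to pot B.

Emit:
{"fn": "step_arm", "kwargs": {"steps": [[0, 0, 0.004, 0, 0, 0, 1], [0, 0, 0.007, 0, 0, 0, 1], [0, 0, 0.007, 0, 0, 0, 1]]}}

```text
time_s: 31.92
position: [0.4867, 0.3183, 0.0395]
tcp_rot: [[-1.0, -0.032, 0.001], [-0.032, 1.0, 0.0], [-0.001, 0.0, -1.0]]
force: [-0.6, -0.3, 3.9]
opening: 0.405
grasp_force: 30.0
```

Emit:
{"fn": "step_arm", "kwargs": {"steps": [[0, 0, 0, 0, 0, 0, -0.4], [0, 0, 0, 0, 0, 0, -0.4], [0, 0, 0, 0, 0, 0, -0.4], [0, 0, 0, 0, 0, 0, -0.4], [0, 0, -0.12, 0, 0, 0, -0.4], [0, 0, -0.25, 0, 0, 0, -0.4], [0, 0, -0.38, 0, 0, 0, -0.4], [0, 0, -0.5, 0, 0, 0, -0.4]]}}

```text
time_s: 32.58
position: [0.4863, 0.3179, 0.1904]
tcp_rot: [[-1.0, -0.031, -0.001], [-0.031, 1.0, -0.0], [0.001, -0.0, -1.0]]
force: [0.7, -0.4, -0.7]
opening: 0.697
grasp_force: 0.0
```

Emit:
{"fn": "step_arm", "kwargs": {"steps": [[0, -0.9, 0, 0, 0, 0, -0.4], [0, -0.9, 0, 0, 0, 0, -0.4], [0, -0.9, 0, 0, 0, 0, -0.4], [0, -0.9, 0, 0, 0, 0, -0.4], [0, -0.9, 0, 0, 0, 0, -0.4], [0, -0.9, 0, 0, 0, 0, -0.4], [0, -0.9, 0, 0, 0, 0, -0.4], [0, -0.9, 0, 0, 0, 0, -0.4]]}}

```text
time_s: 33.25
position: [0.4955, 0.0441, 0.1889]
tcp_rot: [[-1.0, -0.026, 0.001], [-0.026, 1.0, -0.001], [-0.001, -0.001, -1.0]]
force: [-0.7, -0.0, 0.4]
opening: 0.701
grasp_force: 0.0
```

```bash
python3 - <<'E'
from h import *
s=read_state();print(s["position"],np.round(s["tcp_rot"],3).tolist(),s["opening"])
y=cap("side");b=cap("wrist")
print(near(y,*BL,.057,(.4,.6,-.4,.1)),near(b,*BL,.057,(.4,.6,-.4,.1)),near(y,*BL,.047,(.35,.6,.2,.4)))
for p in near(b,*BL,.057,(.4,.6,-.4,.1)): 
    d=np.r_[p[0],0.049]-s["position"]; print(p[0],(np.array(s["tcp_rot"]).T@d/.3).round(3))
E
```

```text
[0.49554045 0.04412017 0.18893708] [[-1.0, -0.026, 0.001], [-0.026, 1.0, -0.001], [-0.001, -0.001, -1.0]] 0.7011144223562448
[([0.5382, -0.0499], 56, [281.4, 238.7])] [([0.5388, -0.0487], 522, [172.8, 244.5])] [([0.4901, 0.3168], 30, [217.9, 159.9])]
[0.5388, -0.0487] [-0.136 -0.312  0.467]
```

Emit:
{"fn": "step_arm", "kwargs": {"steps": [[-0.06, -0.14, 0, 0, 0, 0, -0.4], [-0.12, -0.27, 0, 0, 0, 0, -0.4], [-0.134, -0.314, 0, 0, 0, 0, -0.4], [-0.134, -0.314, 0.12, 0, 0, 0, -0.4], [-0.134, -0.314, 0.25, 0, 0, 0, -0.4], [-0.134, -0.314, 0.37, 0, 0, 0, -0.4], [-0.134, -0.314, 0.44, 0, 0, 0, -0.4], [-0.134, -0.314, 0.46, 0, 0, 0, -0.4]]}}

```text
time_s: 34.02
position: [0.5356, -0.0422, 0.0472]
tcp_rot: [[-0.999, -0.033, -0.007], [-0.033, 0.999, 0.003], [0.007, 0.003, -1.0]]
force: [-0.7, 0.4, -0.6]
opening: 0.702
grasp_force: 0.0
```

Emit:
{"fn": "step_arm", "kwargs": {"steps": [[0, 0, 0, 0, 0, 0, -0.4], [0, 0, 0, 0, 0, 0, 1], [0, 0, 0, 0, 0, 0, 1], [0, 0, 0, 0, 0, 0, 1], [0, 0, 0, 0, 0, 0, 1], [0, 0, 0, 0, 0, 0, 1], [0, 0, 0, 0, 0, 0, 1], [0, 0, 0, 0, 0, 0, 1]]}}

```text
time_s: 34.68
position: [0.5389, -0.045, 0.0521]
tcp_rot: [[-1.0, -0.031, 0.002], [-0.031, 1.0, -0.001], [-0.002, -0.001, -1.0]]
force: [-0.2, 0.7, 6.3]
opening: 0.408
grasp_force: 30.0
```

Emit:
{"fn": "step_arm", "kwargs": {"steps": [[0, 0, -0.12, 0, 0, 0, 1], [0, 0, -0.25, 0, 0, 0, 1], [0, 0, -0.38, 0, 0, 0, 1], [0, 0.04, -0.48, 0, 0, 0, 1], [0.05, 0.15, -0.48, 0, 0, 0, 1], [0.1, 0.27, -0.48, 0, 0, 0, 1], [0.15, 0.4, -0.48, 0, 0, 0, 1], [0.2, 0.52, -0.48, 0, 0, 0, 1]]}}

```text
time_s: 35.35
position: [0.4721, 0.1105, 0.1954]
tcp_rot: [[-1.0, -0.03, 0.0], [-0.03, 1.0, 0.0], [-0.0, 0.0, -1.0]]
force: [0.1, 0.4, -0.7]
opening: 0.402
grasp_force: 30.0
```

Emit:
{"fn": "step_arm", "kwargs": {"steps": [[0.04, 0.12, 0, 0, 0, 0, 1], [0.08, 0.24, 0, 0, 0, 0, 1], [0.12, 0.36, 0, 0, 0, 0, 1], [0.16, 0.48, 0, 0, 0, 0, 1], [0.2, 0.6, 0, 0, 0, 0, 1], [0.203, 0.67, 0, 0, 0, 0, 1], [0.203, 0.677, 0, 0, 0, 0, 1], [0.203, 0.677, 0, 0, 0, 0, 1]]}}

```text
time_s: 36.02
position: [0.4055, 0.3112, 0.1949]
tcp_rot: [[-0.999, -0.034, 0.0], [-0.034, 0.999, -0.0], [-0.0, -0.0, -1.0]]
force: [-0.1, -1.1, -0.0]
opening: 0.404
grasp_force: 30.0
```

Emit:
{"fn": "step_arm", "kwargs": {"steps": [[0, 0, 0.12, 0, 0, 0, 1], [0, 0, 0.25, 0, 0, 0, 1], [0, 0, 0.36, 0, 0, 0, 1], [0, 0, 0.44, 0, 0, 0, 1], [0, 0, 0.48, 0, 0, 0, 1], [0, 0, 0.495, 0, 0, 0, 1], [0, 0, 0.502, 0, 0, 0, 1], [0, 0, 0.502, 0, 0, 0, 1]]}}

```text
time_s: 36.68
position: [0.4066, 0.3096, 0.0445]
tcp_rot: [[-1.0, -0.03, 0.0], [-0.03, 1.0, -0.0], [-0.0, -0.0, -1.0]]
force: [-0.2, -0.0, -1.2]
opening: 0.403
grasp_force: 30.0
```

Emit:
{"fn": "step_arm", "kwargs": {"steps": [[0, 0, 0.004, 0, 0, 0, 1], [0, 0, 0.008, 0, 0, 0, 1], [0, 0, 0.008, 0, 0, 0, 1]]}}

```text
time_s: 36.93
position: [0.4065, 0.3105, 0.0427]
tcp_rot: [[-1.0, -0.031, 0.002], [-0.031, 1.0, 0.001], [-0.002, 0.001, -1.0]]
force: [-0.4, 0.3, 0.1]
opening: 0.406
grasp_force: 30.0
```

Emit:
{"fn": "step_arm", "kwargs": {"steps": [[0, 0, 0.003, 0, 0, 0, 1], [0, 0, 0.003, 0, 0, 0, 1]]}}

```text
time_s: 37.1
position: [0.4064, 0.3106, 0.0422]
tcp_rot: [[-0.999, -0.032, 0.002], [-0.032, 0.999, 0.001], [-0.002, 0.001, -1.0]]
force: [-0.7, -0.9, 5.7]
opening: 0.406
grasp_force: 30.0
```

Emit:
{"fn": "step_arm", "kwargs": {"steps": [[0, 0, 0, 0, 0, 0, -0.4], [0, 0, 0, 0, 0, 0, -0.4], [0, 0, 0, 0, 0, 0, -0.4], [0, 0, 0, 0, 0, 0, -0.4], [0, 0, -0.12, 0, 0, 0, -0.4], [0, 0, -0.25, 0, 0, 0, -0.4], [0, 0, -0.38, 0, 0, 0, -0.4], [0, 0, -0.5, 0, 0, 0, -0.4]]}}

```text
time_s: 37.77
position: [0.4056, 0.3103, 0.1924]
tcp_rot: [[-1.0, -0.031, -0.001], [-0.031, 1.0, -0.0], [0.001, -0.0, -1.0]]
force: [0.2, 0.5, -0.5]
opening: 0.696
grasp_force: 0.0
```

Emit:
{"fn": "step_arm", "kwargs": {"steps": [[0, -0.7, -0.2, 0, 0, 0, -0.4], [0, -0.7, -0.2, 0, 0, 0, -0.4], [0, -0.7, -0.2, 0, 0, 0, -0.4], [0, -0.7, -0.2, 0, 0, 0, -0.4], [0, -0.7, -0.2, 0, 0, 0, -0.4], [0, -0.7, -0.2, 0, 0, 0, -0.4], [0, -0.7, -0.2, 0, 0, 0, -0.4]]}}

```text
time_s: 38.35
position: [0.4133, 0.0983, 0.2519]
tcp_rot: [[-1.0, -0.026, 0.002], [-0.026, 1.0, -0.0], [-0.002, -0.0, -1.0]]
force: [0.8, 0.4, -0.5]
opening: 0.698
grasp_force: 0.0
```

```bash
python3 - <<'E'
from h import *
y=cap("side");c=cap("scene")
print(near(y,*BL,.047,(.35,.6,.2,.45)),near(c,*BL,.047,(.35,.6,.2,.45)),near(y,*BL,.05,(.4,.6,-.45,.1)))
print(near(y,(0,200,100),(4,255,255),.085,(.48,.6,.08,.2)))
cv2.imwrite("pics/z.png",np.hstack([cv2.resize(y["image"][120:370,150:450],(400,333)),cv2.resize(c["image"][160:310,240:420],(400,333))])[:,:,::-1])
E
```

```text
[([0.4062, 0.3085], 32, [190.7, 168.0])] [([0.4079, 0.3101], 22, [385.9, 213.7]), ([0.4901, 0.317], 24, [380.0, 228.6])] []
[([0.5279, 0.14], 226, [250.3, 183.4])]
```

View pics/z.png

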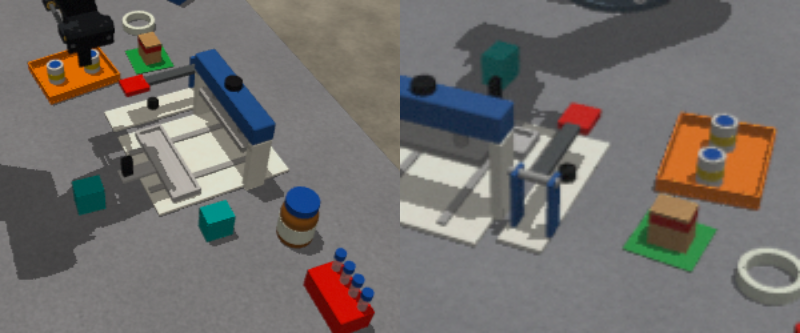

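```bash
python3 - <<'E'
from h import *
y=cap("side")["image"]; o=cv2.imread("pics/side0.png")[:,:,::-1]
for i in (o,y):
    m=cv2.inRange(cv2.cvtColor(i,cv2.COLOR_RGB2HSV)[228:258,232:256],(0,0,0),(180,255,42)); p=np.argwhere(m); print(len(p),p.mean(0).round(2))
E
```

```text
117 [16.42 12.44]
126 [16.25 12.89]
```

```bash
python3 -c "
from rig import *
print(hand_in())"
```

```text
the job is handed in; nothing more can be done
None
```

The job is done and handed in. The carton is on the green mat. Both pots present (the third was absent) had their plugs pressed in by the pedal and now stand upright in the orange tray. The carriage is drawn fully out and the pedal is up. I never touched the jar, rack or tape.

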